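Unlock a board rack, draw the tallest board and hold it up level for inspection

TASK

Lift the keeper bar up off the two posts of the board rack and lay it flat, gently, on the bench beside the rack. Then draw the tallest of the three circuit boards out of its leaning slot, turn it level with its component side facing up, and finish while still holding it still in the gripper like that, at least 15 cm above the bench, so that it can be inspected from above. Leave the other two boards in their slots.

Things in the scene. Friction and masses are not known exactly. Their poses are not given: they have to be found in the camera images.
- rack: fixed black board rack. Origin on the bench, x along it, y across, z up; +x end roughly to the robot. Base x -102..94, y -33..33 mm, rails 18 mm, slot lips 33 mm high. Three slots: floors at x = -20, 22, 64, y = 0, z = 14.5 mm, leaning 0.70 rad with tops to -x; 6 mm wide, holding a board's lowest 16 mm; two back ribs within |y| < 17 mm. Posts 11 mm thick, 68 mm high, at x = -88 and 80, y = 0, with 11 mm pins on top
- rack_side (a point): a point on the bench 150 mm to the rack's +y side (x = 50, y = 150 mm in its frame); the bench is clear there for 100 mm along the rack's x and 30 mm along its y, either way: room to lay the keeper parallel to the rack
- keeper: flat aluminium bar 187 x 12 x 5 mm (eyes 19 mm wide), 60 g, that hangs over the boards by an eye (9 mm bore) at each end on the 5 mm pins of the rack's posts. Origin: middle of its underside; x along the bar, z up. Grip on its middle: grey, 36 mm long (x), 12 mm wide (y), top 31 mm above the origin. Underside hangs 68 mm above the bench, about 3 mm over the tallest board; it must rise 12 mm to leave the pins
- tall_board: the tallest board, 48 mm wide, 62 mm tall, about 36 g, on edge in any one of the slots, leaning 0.70 rad. Origin: middle of its lower edge. Its frame is upright and parallel to the rack's while it stands in the slot, so the board's own directions are those of tall_board_face, not of this frame
- tall_board_face (a point): the middle of the tallest board's plate, 31 mm from its lower edge. x straight out of the component side (x up = level, components up), y across its 48 mm width, z up along its 62 mm; in the slot z leans 0.70 rad from upright to the rack's -x. Plate 4 mm thick; components to 10 mm, 3 mm or more inside the side edges. Grip it by the two 62 mm side edges
- square_board_a_face (a point): the middle of the plate of one of the two square boards (50 x 50 mm), on edge in a slot of the rack with the same lean as the tallest one; it stays there
- square_board_b_face (a point): the middle of the plate of one of the two square boards (50 x 50 mm), on edge in a slot of the rack with the same lean as the tallest one; it stays there

How it is judged:
On the way, in this order (a step that is already met when the one before it is completed fails the run):
1. the keeper bar lies flat on the bench, let go, off the rack (height (world z) of keeper below 0.008 m and angle between keeper's own z axis and vertical below 0.15 rad and contact force between keeper and rack below 0.05 N and contact force between keeper and the fingers below 0.05 N and linear speed of keeper below 0.03 m/s and distance of tall_board from where it was at the start of the episode below 0.02 m), for 0.2 s.
2. the tallest board has been drawn out of its slot, clear of the rack (height (world z) of tall_board above 0.07 m and contact force between tall_board and rack below 0.05 N and contact force between tall_board and the fingers above 0.3 N), for 0.1 s.
At the end, for the whole second after the job is handed in: the tallest board is held still in the fingers, its middle over 150 mm above the bench, level within 0.22 rad, components up, clear of rack and keeper; the keeper lies flat (0.15 rad) on the bench, let go, at rest, off the rack; the square boards are within 20 mm of where they stood (angle between tall_board_face's own x axis and vertical below 0.22 rad and height (world z) of tall_board_face above 0.15 m and contact force between tall_board and the fingers above 0.3 N and contact force between each of tall_board, keeper and rack below 0.05 N and contact force between tall_board and keeper below 0.05 N and linear speed of each of tall_board, keeper below 0.03 m/s and height (world z) of keeper below 0.008 m and angle between keeper's own z axis and vertical below 0.15 rad and contact force between keeper and the fingers below 0.05 N and distance of each of square_board_a_face, square_board_b_face from where it was at the start of the episode below 0.02 m); the arm keeps its last pose, push and grip.
It fails at once if the keeper bar is dropped or thrown (moves faster than 0.6 m/s out of the fingers) (contact force between keeper and the fingers below 0.05 N and linear speed of keeper above 0.6 m/s).
It fails at once if one of the other two boards is moved more than 20 mm (not (distance of each of square_board_a_face, square_board_b_face from where it was at the start of the episode below 0.02 m)).
It also fails if it takes over 48 s, if anything falls off the work surface, if the arm or the gripper's body presses on something with over 40 N, if the wrist force passes 120 N, or if a joint passes its speed limit or range.

ROBOT

A 6-joint arm with a two-finger parallel gripper is mounted at the origin on a cart in front of the work surface, level with it; the furniture and walls round the work are solid. World frame = base frame: x ahead of the robot, y to its left, z up, the work surface at z = 0. Lengths are in m, angles in rad, forces in N, time in s.
With the tool pointing down it reaches from about 0.4 to 0.825 m from the base axis. Payload 7 kg.
Tool frame: the origin (TCP) lies on the centre line of the jaws, within the pads' length; the fingertips stand 11 mm ahead of it and the grasp point (between the pads) lies 8 mm behind it (r.tips_ahead is the distance from the TCP to the fingertips, in m); z points along the fingers, y is the line along which they close (so a half turn about z gives the same grasp; the last joint's range is limited). The gripper opens to 88 mm and grips with 3 to 60 N. Pads are 19 mm wide; open, the fingers measure 130 mm over their backs; the gripper's body (78 mm by 193 mm) begins 47 mm behind the grasp point.
Start: joints at [1.566, 0.359, 0.012, 0, -1.224, -0.288], TCP at [0.195, 0.646, 0.238] pointing down, gripper open.
Joint ranges: [-3.07, 3.07], [-1.43, 2.12], [-1.02, 1.25], [-3.03, 1.67], [-3.05, -0], [-3.03, 3.03]. Speed limits (rad/s): [2.39, 2.39, 3.01, 3.14, 3.14, 3.14].

INTERFACE

Orientations are given as a unit quaternion [x, y, z, w].
In Python, from cell import r gives the robot as it stands. The module is installed in compiled form; this text tells all that it offers.
- The arm moves only by the tool step_arm, never from a script. Its arguments are lists of equal length, an entry for each row: "rotation": the turn, a rotation vector about the world's x, y, z each as a share of pi rad, from -1 to 1, a list of three; "dp": the shift along the world's x, y, z each as a share of 30 cm, from -1 to 1, a list of three; "gripper": the closure in counts, from 0 (fully open) to 255 (shut). In form: {"rotation": [[ax, ay, az], ...], "dp": [[dx, dy, dz], ...], "gripper": [gripper, ...]}. A call has 1 to 12 rows; each row is the pose to reach, as a shift and turn from the pose commanded when the call began, turning the shorter way round; what a row does not reach only later rows make up. A row lasts 1/10 s, in which the tool goes at most 50 mm and 8.59 degrees, less where a joint would pass 70% of its speed; a pose out of reach is approached as far as the arm can. A call with a number of a shift or a turn outside -1 to 1 is refused whole. A call with a gripper value outside its range is refused whole. The fingers move at their own pace and stop on an object; the grip force is fixed at half the most. Time passes only in rows, so rows that repeat a pose let the fingers close. It gives the time, the measured TCP pose, the force, the opening and the grip force at its end, in the units of the state.
- r.state(): the state, without advancing time (a new reading comes with each control period).
- r.snapshot(name): name is "scene" or "top" or "wrist"; returns a dict with "color" (480x640x3 uint8, red, green, blue), "range_z" (480x640 float32, m along the optical axis (not along the pixel's ray), 0 where there is no reading), "vertical_fov" (degrees; the focal length in pixels is half the picture's height over the tangent of half this angle, whatever the lens; pixels are square), "cx", "cy" (the principal point, pixels), "k1" (the pictures are not rectified: a ray, as slopes to the right and down, at radius r is drawn at 1 + k1 r^2 times it, then the intrinsics apply), "R" (3x3) and "t" (3): a world point X has camera coordinates R X + t; the wrist camera has in their place "T_tool_cam" (4x4, takes a point from camera to tool coordinates, whose origin is the TCP and whose axes are the flange's). Camera axes: x right, y down, z forward; pixel columns grow to the right and rows downward; lengths in m; the calibration is good to about 2 mm. A picture is of the moment at which its call begins: read the wrist's pose just before it.
- r.sign_off(): hands the job in; it is judged then, once.
The state is a dict: "clock": time; "q": joint angles; "qvel": joint speeds; "joint_efforts": joint torques, N m; "ee_pos": TCP position; "orientation": TCP orientation; "contact_force": force on the tool from outside, world axes, zero at the start; "moment": the same for the moment, N m; "opening": finger opening in m; "grip_force": force on a finger pad.
Only numpy, scipy, OpenCV 4.12 (cv2) and the standard library are available. Lean on these libraries where they do the work, as an engineer would, in place of code of your own. Each camera call takes 0.05 s, during which the arm holds its last target. There are 200 camera calls.

## Working session

There is one attempt and no reset: what is moved stays moved. The work goes in short steps, Python scripts to look and compute and a tool call to move; the robot and the scene stay as the last step left them, time stands still between calls to the robot, and variables do not carry over. Pictures are saved under pics/ and viewed, at most 10 in all, crops included, and the job is handed in when it is done.

Besides the shell and the picture viewer there is one more tool, called after "Call:" as name(argument=value, ...), one argument or row to a line, values as JSON. step_arm: Moves the arm, as the interface text tells. Shift numbers are shares of 30 cm and turn numbers shares of pi rad, none past 1 either way. Its arguments: {"type":"object","properties":{"rotation":{"type":"array","items":{"type":"array","items":{"type":"number"}}},"dp":{"type":"array","items":{"type":"array","items":{"type":"number"}}},"gripper":{"type":"array","items":{"type":"number"}}},"required":["rotation","dp","gripper"]}

```bash
mkdir -p pics
cat > h.py <<'E'
import numpy as np, cv2
from scipy.spatial.transform import Rotation as Ro
from cell import r
def snap(n):
    s=r.state(); d=r.snapshot(n); d['st']=s
    np.savez(f'{n}.npz',**{k:v for k,v in d.items() if k!='st'},ee=s['ee_pos'],o=s['orientation'])
    return d
def load(n): return dict(np.load(f'{n}.npz'))
def cloud(d):
    f=240/np.tan(np.radians(float(d['vertical_fov']))/2)
    u,v=np.meshgrid(np.arange(640),np.arange(480))
    x=(u-d['cx'])/f; y=(v-d['cy'])/f
    a,b=x.copy(),y.copy()
    for _ in range(8):
        k=1+d['k1']*(a*a+b*b); a=x/k; b=y/k
    z=d['range_z']; P=np.stack([a*z,b*z,z],-1)
    if 'R' in d: return (P-d['t'])@d['R']
    T=d['T_tool_cam']; P=P@T[:3,:3].T+T[:3,3]
    return P@Ro.from_quat(d['o']).as_matrix().T+d['ee']
E
python3 - <<'E'
from h import *
for n in ['scene','top']:
    d=snap(n); cv2.imwrite(f'pics/{n}.png',d['color'][...,::-1])
    d=load(n); print(n,d['vertical_fov'],d['k1'])
print(r.state())
E
```

```text
scene 45.08452923036628 -0.023730292840257815
top 49.6000485886692 -0.14611270862715095
{'clock': 0.1, 'q': array([ 1.56608665e+00,  3.59268056e-01,  1.11337864e-02, -3.01505554e-04,
       -1.22408705e+00, -2.88110827e-01]), 'qvel': array([-0.00114244, -0.0007313 ,  0.00193803,  0.00032406, -0.00026474,
        0.00075025]), 'joint_efforts': array([-1.64549092e-03, -5.84161985e+01,  2.93752527e+01,  7.01555774e+00,
        1.01978835e-02, -5.43457281e-05]), 'ee_pos': array([0.19473981, 0.64585229, 0.23674089]), 'orientation': array([ 9.89293401e-01, -1.45938476e-01, -3.97017028e-05,  7.25372448e-04]), 'contact_force': array([-0.46147593, -0.61702235,  0.37361306]), 'moment': array([ 0.03126289,  0.00620569, -0.01754619]), 'grip_force': 0.0, 'opening': 0.08781710966791244}
```

View pics/scene.png

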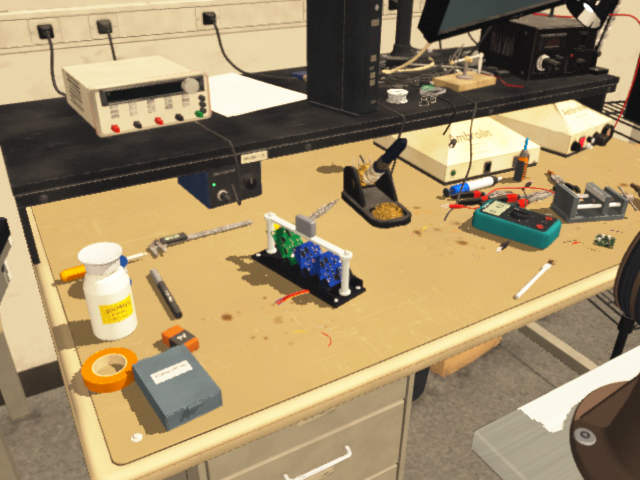

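View pics/top.png

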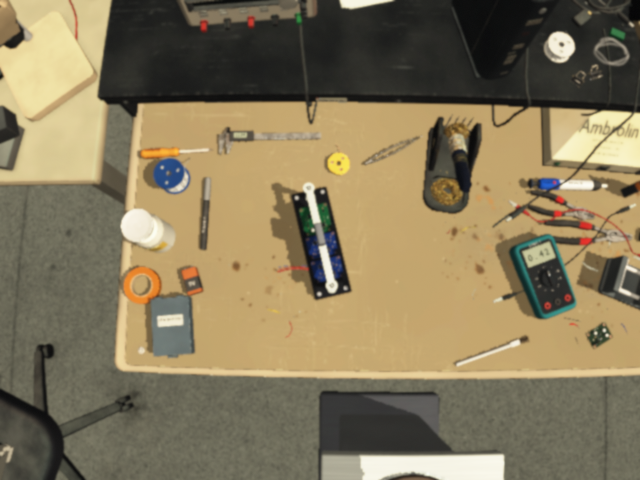

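The scene shows the rack with its white posts at about (268,245) and (347,270), one green and two blue boards, and the grey grip at (306,226). In the top view the keeper eyes are at about (309,188) and (331,287), and the bench is clear to the right of the rack.

Run:
```python
from h import *
d=load('top'); P=cloud(d); 
for u,v in [(309,188),(331,287),(320,236),(400,240)]: print((u,v),P[v,u].round(4))
for n,(u0,v0,u1,v1),k in [('top',(280,175,370,305),5),('scene',(240,200,375,310),5)]:
    d=load(n); cv2.imwrite(f'pics/{n}c.png',cv2.resize(d['color'][v0:v1,u0:u1,::-1],None,fx=4.6,fy=4.6,interpolation=cv2.INTER_CUBIC))
    P=cloud(d); m=np.abs(P[...,2]-.0)<.003; print(n,'bench z',np.median(P[180:320,150:400,2]))
    q=P[v0:v1,u0:u1]; c=d['color'][v0:v1,u0:u1].astype(int)
    white=(c.min(-1)>170)&(q[...,2]>.06)&(q[...,2]<.09); w=q[white]
    print('white',len(w),w.mean(0).round(4),np.median(w[:,2]))
    xy=w[:,:2]-w[:,:2].mean(0); U,S,V=np.linalg.svd(xy,full_matrices=False); a=xy@V[0]; print('dir',V[0],'ext',a.min(),a.max())
    g=(q[...,2]>.085)&(q[...,2]<.11); print('grip',g.sum(),q[g].mean(0).round(4), q[g].min(0),q[g].max(0))
    for nm,m in [('green',(c[...,1]>c[...,0]+25)&(c[...,1]>c[...,2]+15)),('blue',(c[...,2]>c[...,0]+40)&(c[...,2]>c[...,1]+25))]:
        b=q[m&(q[...,2]>.01)&(q[...,2]<.08)]; print(nm,len(b),b.mean(0).round(4),np.percentile(b,[2,98],0).round(4).tolist())
```

```text
(309, 188) [0.5981 0.1862 0.0777]
(331, 287) [0.4343 0.1475 0.0692]
(320, 236) [0.5133 0.166  0.1002]
(400, 240) [0.5245 0.0253 0.0017]
top bench z 0.0005123436452293712
white 620 [0.5165 0.167  0.0729] 0.07304337332529257
dir [-0.97011094 -0.24266184] ext -0.09498456825879573 0.08996608620092843
grip 165 [0.517  0.1677 0.0981] [0.50001194 0.15947731 0.08669707] [0.53517532 0.17605005 0.10306195]
green 380 [0.5543 0.1757 0.0423] [[0.535, 0.1525, 0.0193], [0.5732, 0.1992, 0.0617]]
blue 504 [0.4882 0.1577 0.0354] [[0.4511, 0.1325, 0.0167], [0.5247, 0.1861, 0.0536]]
scene bench z -0.0014507178290572697
white 432 [0.5057 0.1653 0.071 ] 0.07105576610520842
dir [-0.96971253 -0.24424905] ext -0.10407359686680545 0.08164388301760599
grip 215 [0.5131 0.1697 0.0928] [0.49673513 0.15889846 0.0850196 ] [0.53445625 0.17810549 0.09853012]
green 534 [0.5522 0.1812 0.0406] [[0.5303, 0.1552, 0.0164], [0.5684, 0.1992, 0.059]]
blue 1054 [0.4851 0.1625 0.0356] [[0.4502, 0.135, 0.015], [0.5218, 0.1874, 0.0515]]
```

View pics/scenec.png

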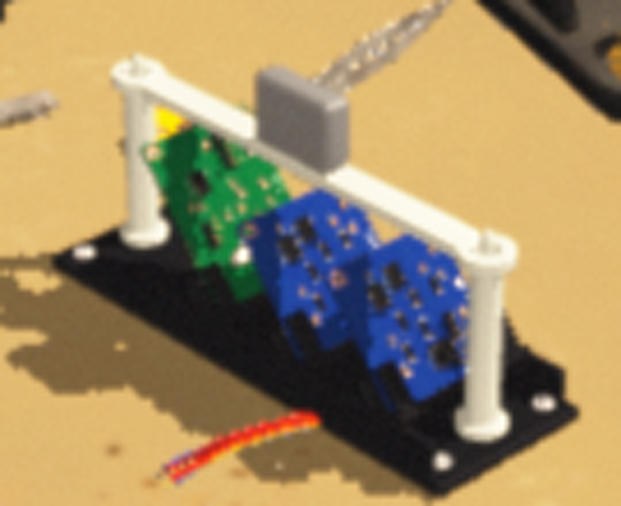

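The crop shows the green board is the tallest, in the far slot. Components face up and towards the near post.

Call:
step_arm(
  rotation=[
    [0,0,0.1717],
    [0,0,0.1717],
    [0,0,0.1717],
    [0,0,0.1717],
    [0,0,0.1717],
    [0,0,0.1717],
    [0,0,0.1717],
    [0,0,0.1717],
  ],
  dp=[
    [0.6,-0.9,0],
    [0.6,-0.9,0],
    [0.6,-0.9,0],
    [0.6,-0.9,0],
    [0.6,-0.9,0],
    [0.6,-0.9,0],
    [0.6,-0.9,0],
    [0.6,-0.9,0],
  ],
  gripper=[0,0,0,0,0,0,0,0],
)

```text
clock: 0.9
ee_pos: [0.376, 0.3734, 0.2376]
orientation: [0.993, 0.121, -0.0, 0.0]
contact_force: [0.4, 1.1, 0.4]
opening: 0.0877
grip_force: 0.0
```

Call:
step_arm(
  rotation=[
    [0,0,0],
    [0,0,0],
    [0,0,0],
    [0,0,0],
    [0,0,0],
    [0,0,0],
    [0,0,0],
  ],
  dp=[
    [0.47,-0.693,0],
    [0.47,-0.693,0],
    [0.47,-0.693,0],
    [0.47,-0.693,0],
    [0.47,-0.693,0],
    [0.47,-0.693,0],
    [0.47,-0.693,0],
  ],
  gripper=[0,0,0,0,0,0,0],
)

```text
clock: 1.6
ee_pos: [0.5162, 0.1674, 0.237]
orientation: [0.993, 0.122, -0.0, 0.0]
contact_force: [0.0, 0.1, -0.2]
opening: 0.0875
grip_force: 0.0
```

Run:
```python
from h import *
d=snap('wrist'); d=load('wrist'); print(d['ee'],d['o']); print(d['T_tool_cam'].round(3))
cv2.imwrite('pics/w1.png',d['color'][...,::-1])
P=cloud(d); g=(P[...,2]>.085)&(P[...,2]<.11)&(np.hypot(P[...,0]-.516,P[...,1]-.168)<.05)
print(g.sum(),P[g].mean(0),P[g].min(0),P[g].max(0))
w=P[(d['color'].min(-1)>150)&(P[...,2]>.06)&(P[...,2]<.085)]
xy=w[:,:2]-w[:,:2].mean(0);V=np.linalg.svd(xy,full_matrices=False)[2]; print(len(w),w.mean(0),V[0],(xy@V[0]).min(),(xy@V[0]).max())
print(r.state()['q'])
```

```text
[0.51616523 0.16742126 0.23701602] [ 9.92580813e-01  1.21585751e-01 -4.57841254e-04  1.58494936e-04]
[[-0.001 -0.952 -0.307  0.084]
 [ 1.    -0.    -0.001  0.001]
 [ 0.    -0.307  0.952 -0.147]
 [ 0.     0.     0.     1.   ]]
610 [0.52176958 0.16606515 0.09786224] [0.50245723 0.15654964 0.08553872] [0.53818242 0.17512665 0.10093935]
2104 [0.52922957 0.18904915 0.07334683] [0.20948358 0.97781217] -0.07097152455119228 0.2418678267083097
[ 6.76680002e-01  1.41736744e-01 -2.80851030e-01 -2.67124801e-04
 -1.14882955e+00  1.13972415e+00]
```

View pics/w1.png

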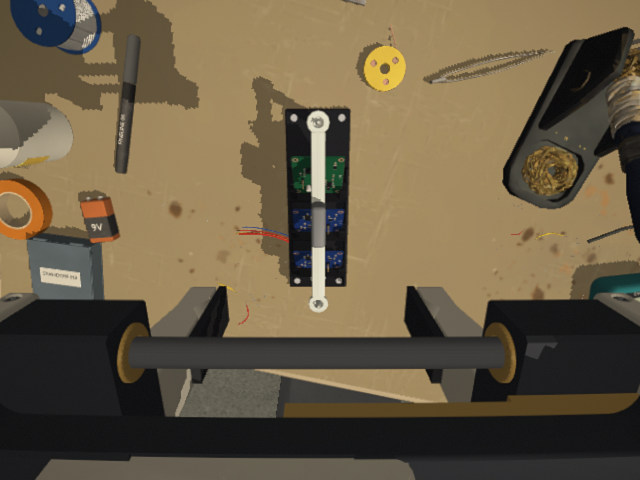

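The wrist view shows the keeper upright in the picture, so yaw is aligned. The eyes are at (318,122) and (318,304) and the grip is at (318,225).

Run:
```python
from h import *
d=load('wrist'); P=cloud(d)
for n,us in [('wrist',[(318,117),(312,122),(324,122),(318,299),(312,304),(325,304),(300,170),(340,170),(300,185),(340,185)])]:
    for u,v in us: print(u,v,P[v-1:v+2,u-1:u+2].reshape(-1,3).mean(0).round(4))
c=d['color'].astype(int)
m=(c[...,1]>c[...,0]+25)&(c[...,1]>c[...,2]+15)&(P[...,2]>.01)&(P[...,2]<.08)&(np.hypot(P[...,0]-.55,P[...,1]-.17)<.06)
ex=np.array([-.970,-.243]);ey=np.array([.243,-.970]);O=np.array([.5121,.167])
for n in ['wrist','top','scene']:
    d=load(n);P=cloud(d);c=d['color'].astype(int)
    m=(c[...,1]>c[...,0]+25)&(c[...,1]>c[...,2]+15)&(P[...,2]>.01)&(P[...,2]<.08)&(np.hypot(P[...,0]-.55,P[...,1]-.17)<.06)
    q=P[m]; a=(q[:,:2]-O)@ex; b=(q[:,:2]-O)@ey
    print(n,m.sum(),'x',np.percentile(a,[1,50,99]).round(4),'y',np.percentile(b,[1,50,99]).round(4),'z',np.percentile(q[:,2],[1,99]).round(4))
```

```text
318 117 [0.6051 0.187  0.0698]
312 122 [0.6001 0.1909 0.0713]
324 122 [0.6025 0.1812 0.0716]
318 299 [0.4426 0.1465 0.0718]
312 304 [0.4367 0.151  0.0732]
325 304 [0.4396 0.1387 0.0729]
300 170 [0.556  0.192  0.0473]
340 170 [0.565  0.1557 0.0472]
300 185 [0.539  0.1889 0.027 ]
340 185 [0.5485 0.15   0.0266]
wrist 828 x [-0.0626 -0.0474 -0.0227] y [-0.0205  0.0118  0.0265] z [0.0169 0.0631]
top 380 x [-0.0611 -0.043  -0.023 ] y [-0.0223  0.0102  0.0242] z [0.0171 0.0628]
scene 534 x [-0.0598 -0.0429 -0.0208] y [-0.0229 -0.0058  0.0232] z [0.0154 0.06  ]
```

Call:
step_arm(
  rotation=[
    [0,0,0],
    [0,0,0],
    [0,0,0],
    [0,0,0],
    [0,0,0],
    [0,0,0],
  ],
  dp=[
    [0.007,-0.005,-0.15],
    [0.007,-0.005,-0.3],
    [0.007,-0.005,-0.43],
    [0.007,-0.005,-0.507],
    [0.007,-0.005,-0.507],
    [0.007,-0.005,-0.507],
  ],
  gripper=[0,0,60,120,170,170],
)

```text
clock: 2.25
ee_pos: [0.5179, 0.1682, 0.086]
orientation: [0.992, 0.124, 0.0, 0.0]
contact_force: [1.0, -0.5, 1.0]
opening: 0.0614
grip_force: 0.0
```

Call:
step_arm(
  rotation=[
    [0,0,0],
    [0,0,0],
    [0,0,0],
    [0,0,0],
    [0,0,0],
  ],
  dp=[
    [0,0,0],
    [0,0,0],
    [0,0,0],
    [0,0,0],
    [0,0,0],
  ],
  gripper=[190,210,230,255,255],
)

```text
clock: 2.75
ee_pos: [0.5181, 0.1669, 0.0858]
orientation: [0.992, 0.123, 0.0, -0.0]
contact_force: [0.5, -0.3, 0.0]
opening: 0.021
grip_force: 0.0
```

Call:
step_arm(
  rotation=[
    [0,0,0],
    [0,0,0],
    [0,0,0],
    [0,0,0],
  ],
  dp=[
    [0,0,0],
    [0,0,0],
    [0,0,0],
    [0,0,0],
  ],
  gripper=[255,255,255,255],
)

```text
clock: 3.15
ee_pos: [0.518, 0.1668, 0.0855]
orientation: [0.992, 0.123, 0.0, 0.0]
contact_force: [-2.4, -0.1, 2.2]
opening: 0.0119
grip_force: 30.0
```

Call:
step_arm(
  rotation=[
    [0,0,0],
    [0,0,0],
    [0,0,0],
    [0,0,0],
    [0,0,0],
    [0,0,0],
    [0,0,0],
  ],
  dp=[
    [0,0,0.015],
    [0,0,0.03],
    [0,0,0.05],
    [0,0,0.08],
    [0,0,0.12],
    [0,0,0.2],
    [0,0,0.2],
  ],
  gripper=[255,255,255,255,255,255,255],
)

```text
clock: 3.85
ee_pos: [0.5198, 0.1679, 0.1494]
orientation: [0.992, 0.123, 0.003, -0.001]
contact_force: [-0.2, 0.5, -0.5]
opening: 0.0115
grip_force: 30.0
```

Run:
```python
from h import *
d=snap('scene'); d=load('scene'); P=cloud(d)
cv2.imwrite('pics/s2.png',cv2.resize(d['color'][130:330,220:460,::-1],None,fx=2.5,fy=2.5))
```

```text
(no output)
```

View pics/s2.png

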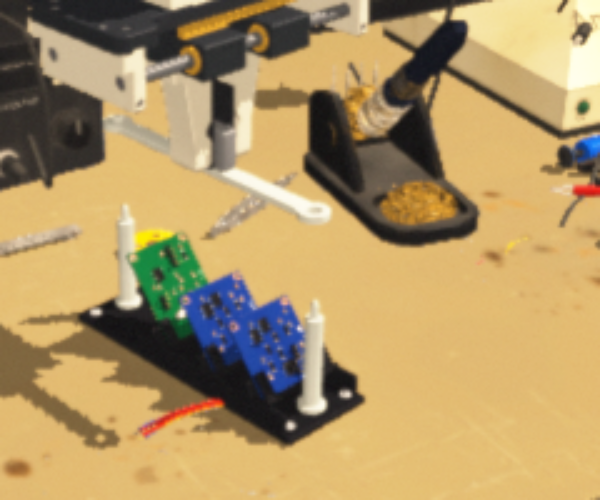

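The keeper hangs level in the fingers at about (225,170) and all the boards are still in their slots.

Call:
step_arm(
  rotation=[
    [0,0,0],
    [0,0,0],
    [0,0,0],
    [0,0,0],
    [0,0,0],
    [0,0,0],
    [0,0,0],
    [0,0,0],
    [0,0,0],
    [0,0,0],
    [0,0,0],
    [0,0,0],
  ],
  dp=[
    [-0.005,-0.07,0],
    [-0.015,-0.18,0],
    [-0.027,-0.3,0],
    [-0.04,-0.42,0],
    [-0.053,-0.53,0],
    [-0.053,-0.53,-0.05],
    [-0.053,-0.53,-0.15],
    [-0.053,-0.53,-0.25],
    [-0.053,-0.53,-0.33],
    [-0.053,-0.53,-0.38],
    [-0.053,-0.53,-0.41],
    [-0.053,-0.53,-0.418],
  ],
  gripper=[255,255,255,255,255,255,255,255,255,255,255,255],
)

```text
clock: 5.1
ee_pos: [0.5014, 0.0076, 0.0192]
orientation: [0.992, 0.123, -0.001, 0.0]
contact_force: [0.1, 1.0, -0.4]
opening: 0.0117
grip_force: 30.0
```

Call:
step_arm(
  rotation=[
    [0,0,0],
    [0,0,0],
    [0,0,0],
  ],
  dp=[
    [0,0,-0.003],
    [0,0,-0.006],
    [0,0,-0.008],
  ],
  gripper=[255,255,255],
)

```text
clock: 5.4
ee_pos: [0.5025, 0.0081, 0.0184]
orientation: [0.992, 0.123, 0.001, -0.0]
contact_force: [0.0, -0.6, -1.2]
opening: 0.0123
grip_force: 30.0
```

Call:
step_arm(
  rotation=[
    [0,0,0],
    [0,0,0],
    [0,0,0],
  ],
  dp=[
    [0,0,-0.003],
    [0,0,-0.006],
    [0,0,-0.006],
  ],
  gripper=[255,255,255],
)

```text
clock: 5.7
ee_pos: [0.5025, 0.008, 0.0175]
orientation: [0.992, 0.123, 0.001, -0.0]
contact_force: [-6.3, 2.0, 17.5]
opening: 0.0117
grip_force: 30.0
```

Call:
step_arm(
  rotation=[
    [0,0,0],
    [0,0,0],
    [0,0,0],
    [0,0,0],
    [0,0,0],
    [0,0,0],
    [0,0,0],
    [0,0,0],
    [0,0,0],
    [0,0,0],
  ],
  dp=[
    [0,0,0.003],
    [0,0,0.003],
    [0,0,0.003],
    [0,0,0.003],
    [0,0,0.003],
    [0,0,0.003],
    [0,0,0.003],
    [0,0,0.003],
    [0,0,0.003],
    [0,0,0.003],
  ],
  gripper=[255,200,160,120,80,40,0,0,0,0],
)

```text
clock: 6.7
ee_pos: [0.502, 0.0078, 0.0167]
orientation: [0.992, 0.123, -0.0, 0.0]
contact_force: [-0.1, -0.1, 0.3]
opening: 0.0773
grip_force: 0.0
```

Run:
```python
from h import *
d=snap('scene'); s=d['st']; print(s['clock'],s['opening'],s['contact_force'],s['q'],s['ee_pos'],s['orientation'])
cv2.imwrite('pics/s3.png',cv2.resize(d['color'][130:330,220:460,::-1],None,fx=2.5,fy=2.5))
```

```text
6.7 0.07734892765669114 [-0.07991942 -0.14625751  0.30630198] [ 4.07598195e-01  3.41147491e-01 -6.27081368e-01 -4.40103987e-06
 -6.02620361e-01  1.40981913e+00] [0.50202292 0.00784852 0.01673689] [ 9.92407112e-01  1.22996436e-01 -2.57350820e-05  6.22048245e-06]
```

View pics/s3.png

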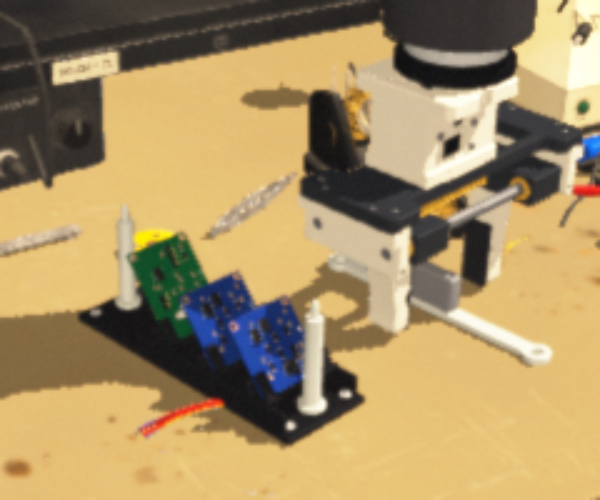

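The keeper lies flat on the bench with the fingers open around it, and the boards have not moved.

Call:
step_arm(
  rotation=[
    [0,0,0],
    [0,0,0],
    [0,0,0],
    [0,0,0],
    [0,0,0],
    [0,0,0],
    [0,0,0],
  ],
  dp=[
    [0,0,0.01],
    [0,0,0.05],
    [0,0,0.15],
    [0,0,0.3],
    [0,0,0.46],
    [0,0,0.62],
    [0,0,0.777],
  ],
  gripper=[0,0,0,0,0,0,0],
)

```text
clock: 7.45
ee_pos: [0.5015, 0.0076, 0.2525]
orientation: [0.992, 0.123, 0.0, -0.0]
contact_force: [1.3, 0.7, 0.2]
opening: 0.0876
grip_force: 0.0
```

Call:
step_arm(
  rotation=[
    [0,0,0],
    [0,0,0],
    [0.0544,-0.2161,0],
    [0.0544,-0.2161,0],
    [0.0544,-0.2161,0],
    [0.0544,-0.2161,0],
    [0.0544,-0.2161,0],
    [0.0544,-0.2161,0],
    [0.0544,-0.2161,0],
    [0.0544,-0.2161,0],
  ],
  dp=[
    [0,0.15,0],
    [0,0.3,0],
    [0,0.45,0],
    [0.01,0.517,0],
    [0.01,0.517,-0.1],
    [0.01,0.517,-0.1],
    [0.01,0.517,-0.1],
    [0.01,0.517,-0.1],
    [0.01,0.517,-0.1],
    [0.01,0.517,-0.1],
  ],
  gripper=[0,0,0,0,0,0,0,0,0,0],
)

```text
clock: 8.45
ee_pos: [0.5237, 0.163, 0.2633]
orientation: [0.943, 0.118, 0.308, -0.043]
contact_force: [-0.6, 0.4, -1.0]
opening: 0.0875
grip_force: 0.0
```

Run:
```python
from h import *
d=snap('wrist'); s=d['st']; print(s['q'].round(3),s['ee_pos'],s['orientation'])
R=Ro.from_quat(s['orientation']).as_matrix(); print(R.round(3))
cv2.imwrite('pics/w2.png',d['color'][...,::-1])
```

```text
[ 0.658 -0.2   -1.016  0.974 -0.279  0.277] [0.52368777 0.16295102 0.26329819] [ 0.94301923  0.11793081  0.30815519 -0.04298186]
[[ 0.782  0.249  0.571]
 [ 0.196 -0.968  0.154]
 [ 0.591 -0.008 -0.806]]
```

View pics/w2.png

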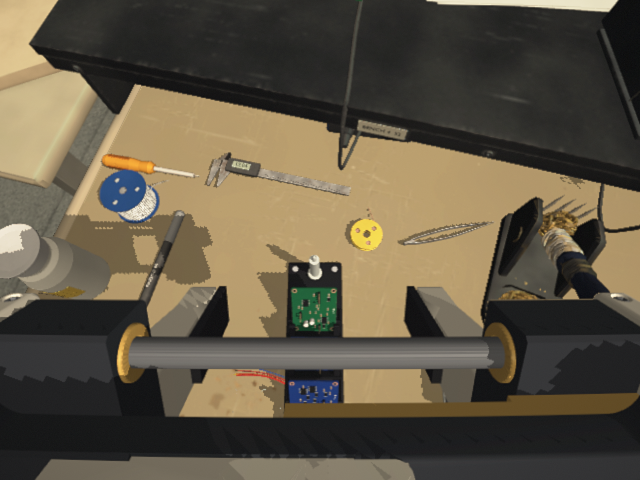

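The wrist view shows the empty posts and the green board at (315,308), centred between the fingers. The arm stopped at a joint limit (j3), so I'll fit the kinematics to find a feasible tilt.

```bash
cat > ik.py <<'E'
from h import *
from scipy.optimize import least_squares
lo=np.array([-3.07,-1.43,-1.02,-3.03,-3.05,-3.03]);hi=np.array([3.07,2.12,1.25,1.67,0,3.03])
def fk(q):
    # x fwd, right, up; forearm f, j4 roll about f, j5 axis, tool z
    fw=np.array([np.cos(q[0]),np.sin(q[0]),0]);rt=np.array([np.sin(q[0]),-np.cos(q[0]),0]);up=np.array([0,0,1.])
    s=q[1]-q[2]; f=np.cos(s)*fw-np.sin(s)*up; n=np.sin(s)*fw+np.cos(s)*up
    a=np.cos(q[3])*rt+np.sin(q[3])*n; b=-np.sin(q[3])*rt+np.cos(q[3])*n
    t=np.cos(q[4])*f+np.sin(q[4])*b
    W=up*.201+(.606*np.sin(q[1])-.002)*fw+.606*np.cos(q[1])*up+.464*f
    return W+.192*a+.373*t,t,a
def yaxis(q,k=None):
    p,t,a=fk(q); c=np.cross(t,a); return np.cos(q[5])*a+np.sin(q[5])*c, np.cos(q[5])*a-np.sin(q[5])*c
EY=np.array([.244,-.970,0]);EX=np.array([-.970,-.244,0]);O=np.array([.514,.1655,0]);Z=np.array([0,0,1.])
def solve(p,t,n=40,seed=0):
    g=np.random.default_rng(seed);best=None
    for _ in range(n):
        x0=lo[:5]+(hi-lo)[:5]*g.random(5)
        def e(x):
            q=np.r_[x,0];P,T,_=fk(q);return np.r_[(P-p)*5,T-t]
        s=least_squares(e,x0,bounds=(lo[:5],hi[:5]))
        if best is None or s.cost<best.cost: best=s
    return best
E
python3 - <<'E'
from ik import *
st=r.state();q=st['q'];R=Ro.from_quat(st['orientation']).as_matrix()
p,t,a=fk(q);print(p-st['ee_pos'],t-R[:,2]);print('y in (a,txa):',R[:,1]@a,R[:,1]@np.cross(t,a),q[5])
def tool(T): return -np.sin(T)*EX-np.cos(T)*Z
def grasp(s,back,T):
    return O+EX*(-.020-s*.644)+Z*(.0145+s*.765)-back*tool(T)
for T in [.87,.7,.5,.35,.2]:
    for nm,s,b in [('app',.044,.09),('app5',.044,.05),('grasp',.044,0),('draw',.072,0)]:
        S=solve(grasp(s,b,T),tool(T));print(T,nm,S.cost.round(6),S.x.round(2))
    for fp in [(.5,.16,.25),(.6,.18,.2)]:
        S=solve(np.array(fp),tool(T-.87));print(T,'final',fp,S.cost.round(6),S.x.round(2))
E
```

```text
[ 0.00150837 -0.000689    0.00152514] [ 0.00000000e+00 -1.11022302e-16  1.11022302e-16]
y in (a,txa): 0.273072296073289 0.9619935140723466 0.2765852670611205
0.87 app 0.0 [-0.05  0.06 -0.8  -2.13 -0.27]
0.87 app5 0.0 [-0.16  0.21 -0.86 -2.37 -0.45]
0.87 grasp 0.0 [-0.19  0.38 -0.88 -2.54 -0.6 ]
0.87 draw 0.0 [-0.12  0.31 -0.79 -2.46 -0.45]
0.87 final (0.5, 0.16, 0.25) 0.0 [ 0.68  0.1  -0.3   0.   -1.17]
0.87 final (0.6, 0.18, 0.2) 0.0 [ 0.6   0.31 -0.15 -0.   -1.11]
0.7 app 0.009801 [ 0.11  0.05 -0.72 -2.13 -0.02]
0.7 app5 0.004517 [ 0.12  0.15 -0.67 -2.07 -0.05]
0.7 grasp 0.001091 [ 0.11  0.27 -0.6  -2.04 -0.08]
0.7 draw 0.003328 [ 0.08  0.25 -0.61 -2.18 -0.08]
0.7 final (0.5, 0.16, 0.25) 0.0 [ 0.63  0.21 -0.15 -0.07 -1.37]
0.7 final (0.6, 0.18, 0.2) 0.0 [ 0.57  0.41  0.01 -0.06 -1.33]
0.5 app 0.004115 [ 0.63  0.04 -1.02  0.86 -0.18]
0.5 app5 0.008316 [ 0.53  0.13 -1.02  1.04 -0.1 ]
0.5 grasp 0.008572 [-0.02  0.27 -0.78 -3.03 -0.  ]
0.5 draw 0.009889 [ 0.3   0.22 -0.99  1.67 -0.04]
0.5 final (0.5, 0.16, 0.25) 0.0 [ 0.59  0.34  0.01 -0.12 -1.59]
0.5 final (0.6, 0.18, 0.2) 0.0 [ 0.54  0.53  0.19 -0.1  -1.58]
0.35 app 0.0 [ 0.74  0.08 -0.85  0.48 -0.36]
0.35 app5 0.0 [ 0.65  0.16 -0.94  0.74 -0.2 ]
0.35 grasp 0.00071 [ 0.28  0.25 -1.01  1.67 -0.02]
0.35 draw 0.0 [ 0.32  0.24 -0.99  1.57 -0.03]
0.35 final (0.5, 0.16, 0.25) 0.0 [ 0.56  0.44  0.11 -0.16 -1.74]
0.35 final (0.6, 0.18, 0.2) 0.0 [ 0.52  0.63  0.32 -0.14 -1.76]
0.2 app 0.0 [ 0.71  0.17 -0.58  0.15 -0.64]
0.2 app5 0.0 [ 0.7   0.23 -0.62  0.17 -0.54]
0.2 grasp 0.0 [ 0.69  0.32 -0.66  0.21 -0.42]
0.2 draw 0.0 [ 0.68  0.31 -0.59  0.18 -0.49]
0.2 final (0.5, 0.16, 0.25) 0.0 [ 0.54  0.53  0.21 -0.19 -1.89]
0.2 final (0.6, 0.18, 0.2) 0.0 [ 0.5   0.73  0.44 -0.17 -1.93]
```

Call:
step_arm(
  rotation=[
    [-0.0388,0.1544,0],
    [-0.0388,0.1544,0],
    [-0.0388,0.1544,0],
    [-0.0388,0.1544,0],
    [-0.0388,0.1544,0],
    [-0.0388,0.1544,0],
    [-0.0388,0.1544,0],
    [-0.0388,0.1544,0],
  ],
  dp=[
    [0.13,0.033,0],
    [0.13,0.033,0],
    [0.13,0.033,0],
    [0.13,0.033,0],
    [0.13,0.033,0],
    [0.13,0.033,0],
    [0.13,0.033,0],
    [0.13,0.033,0],
  ],
  gripper=[0,0,0,0,0,0,0,0],
)

```text
clock: 9.3
ee_pos: [0.5617, 0.1736, 0.2617]
orientation: [0.99, 0.123, 0.064, -0.013]
contact_force: [0.2, -1.3, -0.7]
opening: 0.0873
grip_force: 0.0
```

Run:
```python
from ik import *
s=r.state(); R=Ro.from_quat(s['orientation']); print(s['q'].round(3),s['ee_pos'])
M=R.as_matrix(); print('T',np.arctan2(-M[:,2]@EX,-M[2,2]),'z.EY',M[:,2]@EY,'y',M[:,1])
T=.2; t=-np.sin(T)*EX-np.cos(T)*Z
X=np.stack([np.cross(EY,t),EY,t],1)
rv=(Ro.from_matrix(X)*R.inv()).as_rotvec(); print('rot share',(rv/np.pi).round(4))
g=O+EX*(-.020-.044*.644)+Z*(.0145+.044*.765)
print('app',((g-.09*t-s['ee_pos'])/.3).round(4),'grasp from app',(.09*t/.3).round(4),g)
```

```text
[ 0.66   0.122 -0.274  0.05  -1.051  1.136] [0.56165933 0.17364394 0.26171994]
T 0.13090106345310698 z.EY -0.010306565932981553 y [ 0.24592226 -0.96923669 -0.01012331]
rot share [ 0.0023 -0.0221 -0.0008]
app [-0.0604 -0.0024 -0.4178] grasp from app [ 0.0578  0.0145 -0.294 ] [0.56088592 0.17729398 0.04816   ]
```

Call:
step_arm(
  rotation=[
    [0.0023,-0.0221,-0.0008],
    [0.0023,-0.0221,-0.0008],
    [0.0023,-0.0221,-0.0008],
    [0.0023,-0.0221,-0.0008],
    [0.0023,-0.0221,-0.0008],
    [0.0023,-0.0221,-0.0008],
    [0.0023,-0.0221,-0.0008],
    [0.0023,-0.0221,-0.0008],
    [0.0023,-0.0221,-0.0008],
    [0.0023,-0.0221,-0.0008],
  ],
  dp=[
    [-0.03,-0.002,-0.15],
    [-0.06,-0.002,-0.3],
    [-0.06,-0.002,-0.418],
    [-0.04,0.003,-0.5],
    [-0.027,0.006,-0.58],
    [-0.016,0.009,-0.64],
    [-0.009,0.011,-0.68],
    [-0.003,0.012,-0.71],
    [-0.003,0.012,-0.71],
    [-0.003,0.012,-0.71],
  ],
  gripper=[0,0,0,0,0,0,0,0,0,0],
)

```text
clock: 10.3
ee_pos: [0.5616, 0.1776, 0.0506]
orientation: [0.987, 0.122, 0.1, -0.013]
contact_force: [0.3, -0.1, 0.6]
opening: 0.0875
grip_force: 0.0
```

Run:
```python
from h import *
d=snap('wrist'); s=d['st']; print(s['q'].round(3),s['ee_pos'],s['orientation'])
cv2.imwrite('pics/w3.png',d['color'][...,::-1])
```

```text
[ 0.687  0.315 -0.657  0.207 -0.423  0.949] [0.56162824 0.17763475 0.05064179] [ 0.98734657  0.12237343  0.10002386 -0.0129121 ]
```

View pics/w3.png

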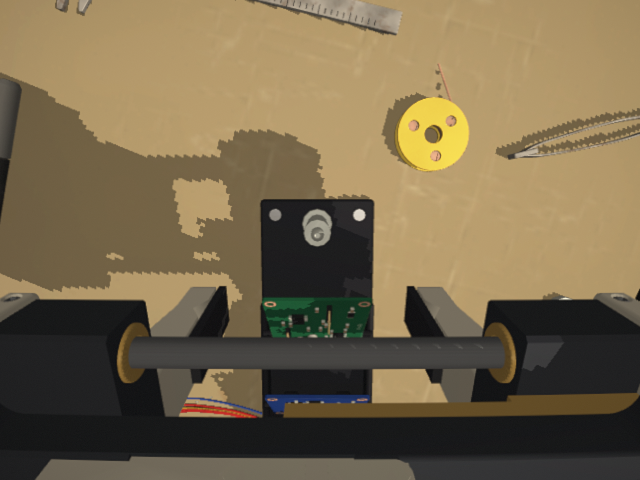

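The board's top edge runs from (263,300) to (372,300), centred between the fingers at 228 and 405. I'll close on it.

Call:
step_arm(
  rotation=[
    [0,0,0],
    [0,0,0],
    [0,0,0],
    [0,0,0],
    [0,0,0],
    [0,0,0],
    [0,0,0],
    [0,0,0],
    [0,0,0],
  ],
  dp=[
    [0,0,0],
    [0,0,0],
    [0,0,0],
    [0,0,0],
    [0,0,0],
    [0,0,0],
    [0,0,0],
    [0,0,0],
    [0,0,0],
  ],
  gripper=[40,80,100,115,130,150,180,220,255],
)

```text
clock: 11.25
ee_pos: [0.5619, 0.1776, 0.0501]
orientation: [0.987, 0.122, 0.1, -0.013]
contact_force: [0.5, -0.5, 0.4]
opening: 0.0471
grip_force: 30.0
```

Call:
step_arm(
  rotation=[
    [0,0,0],
    [0,0,0],
    [0,0,0],
    [0,0,0],
    [0,0,0],
    [0,0,0],
    [0,0,0],
    [0,0,0],
    [0,0,0],
    [0,0,0],
  ],
  dp=[
    [0.01,0.0025,0.012],
    [0.02,0.005,0.024],
    [0.03,0.0075,0.037],
    [0.04,0.01,0.049],
    [0.05,0.0125,0.061],
    [0.06,0.015,0.073],
    [0.06,0.015,0.15],
    [0.06,0.015,0.26],
    [0.06,0.015,0.36],
    [0.06,0.015,0.36],
  ],
  gripper=[255,255,255,255,255,255,255,255,255,255],
)

```text
clock: 12.25
ee_pos: [0.5825, 0.1838, 0.1633]
orientation: [0.987, 0.122, 0.103, -0.015]
contact_force: [-0.5, 0.6, -0.0]
opening: 0.0475
grip_force: 30.0
```

Run:
```python
from h import *
d=snap('scene'); s=d['st']; print(s['q'].round(3),s['ee_pos'],s['opening'],s['contact_force'])
cv2.imwrite('pics/s4.png',cv2.resize(d['color'][120:320,220:460,::-1],None,fx=2.5,fy=2.5))
```

```text
[ 0.676  0.2   -0.463  0.127 -0.72   1.055] [0.58246423 0.18378245 0.16327041] 0.047501188464608976 [-0.49905738  0.62853378 -0.01603091]
```

View pics/s4.png

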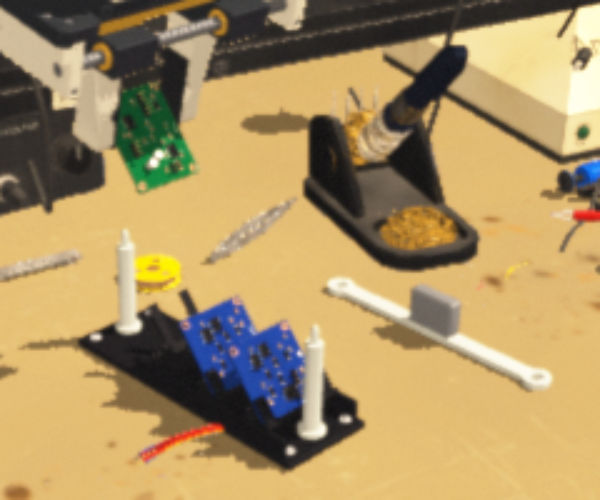

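The green board is out of its slot and gripped, the two blue boards are still seated, and the keeper lies flat. Now I'll level it.

Call:
step_arm(
  rotation=[
    [0,0,0],
    [-0.01,0.04,0],
    [-0.02,0.08,0],
    [-0.03,0.12,0],
    [-0.04,0.16,0],
    [-0.05,0.2,0],
    [-0.06,0.24,0],
    [-0.0676,0.2687,0],
    [-0.0676,0.2687,0],
    [-0.0676,0.2687,0],
    [-0.0676,0.2687,0],
  ],
  dp=[
    [0,0,0.1],
    [0,0,0.2],
    [0,0,0.3],
    [0,0,0.3],
    [0,0,0.3],
    [0,0,0.3],
    [0,0,0.3],
    [0,0,0.3],
    [0,0,0.3],
    [0,0,0.3],
    [0,0,0.3],
  ],
  gripper=[255,255,255,255,255,255,255,255,255,255,255],
)

```text
clock: 13.4
ee_pos: [0.5799, 0.1821, 0.2486]
orientation: [0.938, 0.116, -0.325, 0.04]
contact_force: [-0.8, 0.8, -0.5]
opening: 0.0472
grip_force: 30.0
```

Run:
```python
from ik import *
for n in ['scene','top','wrist']:
    d=snap(n); s=d['st']; d=load(n); P=cloud(d); c=d['color'].astype(int)
    if n=='scene':
        print(s['q'].round(3),s['ee_pos'],s['opening'],s['contact_force'])
        M=Ro.from_quat(s['orientation']).as_matrix(); print('T',np.arctan2(-M[:,2]@EX,-M[2,2]),'y',M[:,1])
        cv2.imwrite('pics/s5.png',cv2.resize(d['color'][60:320,180:500,::-1],None,fx=2.3,fy=2.3))
    m=(c[...,1]>c[...,0]+20)&(c[...,1]>c[...,2]+10)&(np.linalg.norm(P-s['ee_pos'],axis=-1)<.09)
    q=P[m]; print(n,m.sum())
    if len(q)>50:
        for _ in range(4):
            C=q.mean(0);v=np.linalg.svd(q-C,full_matrices=False)[2][2];v*=np.sign(v[2]);e=(q-C)@v;q=q[abs(e)<max(2*np.median(abs(e)),.001)]
        print(C,v,len(q),'lean about',np.arccos(v[2]), 'EX',v@EX,'EY',v@EY)
```

```text
[ 0.516  0.659  0.435 -0.182 -1.988  1.282] [0.57991624 0.18211818 0.24864816] 0.047216460740807105 [-0.77706619  0.83239961 -0.4561445 ]
T -0.66630416427085 y [ 2.43430232e-01 -9.69918345e-01 -3.55480084e-04]
scene 289
[0.55511067 0.17922592 0.24732306] [-0.00505022  0.00117645  0.99998656] 257 lean about 0.005185462549643969 EX 0.004611661542173628 EY -0.0023734115060201986
top 1419
[0.56579062 0.1799725  0.24979374] [2.68630065e-04 8.29245022e-04 9.99999620e-01] 831 lean about 0.0008716705865037661 EX -0.00046290694829609157 EY -0.0007388219359356702
wrist 3236
[0.57866215 0.18115135 0.25005471] [ 1.11069489e-03 -6.99257015e-04  9.99999139e-01] 3109 lean about 0.001312480282211876 EX -0.0009067553275144351 EY 0.0009492888565373484
```

View pics/s5.png

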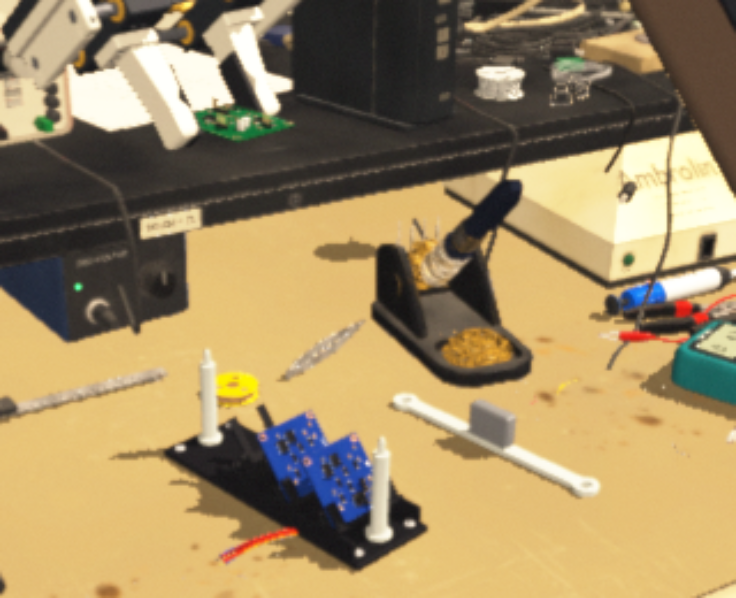

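The board is level to within 0.005 rad, components up, at a height of about 0.25 m. The keeper lies flat and the blue boards are seated. I'll settle briefly and hand in.

Call:
step_arm(
  rotation=[
    [0,0,0],
    [0,0,0],
    [0,0,0],
    [0,0,0],
    [0,0,0],
  ],
  dp=[
    [0,0,0],
    [0,0,0],
    [0,0,0],
    [0,0,0],
    [0,0,0],
  ],
  gripper=[255,255,255,255,255],
)

```text
clock: 14.05
ee_pos: [0.5799, 0.1821, 0.248]
orientation: [0.937, 0.116, -0.326, 0.04]
contact_force: [0.8, -0.2, -0.4]
opening: 0.0474
grip_force: 30.0
```

```bash
python3 -c "
from cell import r
print(r.sign_off())"
```

```text
the job is handed in; nothing more can be done
None
```

I handed the job in at about 14 s; sign-off returned no verdict. In the last images the keeper lies flat on the bench beside the rack, both square boards are in their slots, and the tallest board is held level, components up, about 25 cm above the bench.

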